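# Stop the outfeed and finish the carton column

## Robot

A 6-joint arm with a two-finger parallel gripper is mounted at the origin on the work surface. World frame = base frame: x ahead of the robot, y to its left, z up, the work surface at z = 0. Lengths are in m, angles in rad, forces in N, time in s.
With the tool pointing down it reaches from about 0.275 to 0.85 m from the base axis. Payload 19 kg.
Tool frame: the origin (TCP) lies between the finger pads; the fingertips stand 14 mm ahead of it and the grasp point (between the pads) lies 5 mm behind it (bot.tips_ahead is the distance from the TCP to the fingertips, in m); z points along the fingers, y is the line along which they close (so a half turn about z gives the same grasp; the last joint's range is limited). The gripper opens to 85 mm and grips with 20 to 120 N. Pads are 22 mm wide; open, the fingers measure 114 mm over their backs; the gripper's body (76 mm by 85 mm) begins 54 mm behind the grasp point. The pads swing forward as they close: fully open they stand 13 mm farther back than shut.
Start: joints at [-1.381, 0.15, 1.437, -0, 1.554, -0.134], TCP at [0.183, -0.545, 0.219] pointing down, gripper open.
Joint ranges: [-2.8, 2.8], [-0.68, 2.1], [0.12, 2.68], [-1.39, 4.53], [0.16, 2.79], [-2.81, 2.81]. Speed limits (rad/s): [1.89, 1.89, 2.22, 3.01, 3.01, 3.01].

## Interface

Orientations are given as a rotation vector (axis times angle).
In Python, from bench import bot gives the robot as it stands. The module is installed in compiled form; this text tells all that it offers.
- The arm moves only by the tool drive_tool, never from a script. Its argument "deltas" is a list of rows, each an object with "grip": the opening, from 0 (shut) to 1 (fully open); "offset": the shift along the tool's x, y, z in cm, a list of three; "yaw": the turn about the tool's z in degrees. A call has exactly 10 rows; each row shifts and turns the commanded pose from where the row before left it, along the tool's axes as they then stand; what a row does not reach is not made up. A row lasts 1/10 s, in which the tool goes at most 50 mm and 8.59 degrees, less where a joint would pass 70% of its speed; a pose out of reach is approached as far as the arm can. A call is refused whole if a number of a shift passes 5 or a number of a turn 8.59, either way. A call with a gripper value outside its range is refused whole. The fingers move at their own pace and stop on an object; "squeeze" is the grip in N (left out, the last holds). Time passes only in rows, so rows that do not move let the fingers close, or fill a call up. It gives the time, the measured TCP pose, the force, the opening and the grip force at its end, in the units of the state.
- bot.get_state(): the state, without advancing time (a new reading comes with each control period).
- bot.grab_frame(name): name is "scene" or "top"; returns a dict with "img" (400x640x3 uint8, red, green, blue), "range_z" (400x640 float32, m along the optical axis (not along the pixel's ray), 0 where there is no reading), "mtx" (3x3 intrinsics, pixels), "rvec" (rotation vector, rad) and "tvec" (3), from world to camera coordinates, as OpenCV has them. Camera axes: x right, y down, z forward; pixel columns grow to the right and rows downward; lengths in m; the calibration is good to about 2 mm. A picture is of the moment at which its call begins.
- bot.finish_job(): hands the job in; it is judged then, once.
Trained networks look in a picture, given as the dict that the camera call returned (one of the last four; its "shot" number tells which), for a name from the list of things; names that differ only in an ending like _2 or _b are one class to them, and where a whole thing is asked for, a point or a joint stands for the part that bears it (a point fixed in the world has none). Each returns a list of dicts, best first, with "score" (0 to 1); they miss things now and then, are a little off and sometimes report something else, mostly with a low value. They report only what shows in the picture. A call takes as long as a camera call. They do not tell look-alikes from the thing itself.
- bot.spot_in(name, picture): "location" ([x, y, z] in m, in world coordinates, good to about 4 mm: the middle of the surface that is visible of it).
- bot.pinpoint(name, picture): "location" ([x, y, z] in m, in world coordinates, good to about 4 mm: a listed point, or the origin of a listed thing).
The state is a dict: "t": time; "joint_positions": joint angles; "joint_vel": joint speeds; "joint_efforts": joint torques, N m; "eef_pos": TCP position; "eef_rot": TCP orientation; "ft_force": force on the tool from outside, world axes, zero at the start; "moment": the same for the moment, N m; "grip_width": opening from 0.0 (shut) to 1.0 (fully open); "grip_force": force on a finger pad.
Only numpy, scipy, OpenCV 4.12 (cv2) and the standard library are available. Lean on these libraries where they do the work, as an engineer would, in place of code of your own. Each camera call takes 0.05 s, during which the arm holds its last target. There are 200 camera calls.

## Task

First stop the packing line's outfeed by throwing the toggle switch fully over, away from the robot. Then set the loose carton gently and squarely on top of the carton that stands at the end of the outfeed without shifting it, and after that slide the carton waiting between the outfeed's guide rails across onto the top, without lifting it, so that the three make one square, standing column. Leave the other things on the table where they are.

Things in the scene. Friction and masses are not known exactly. Their poses are not given: they have to be found in the camera images.
- outfeed: Fixed outfeed. Origin on the table under the centre of its stacking stand, a white plate 126 (x) x 84 x 12 mm high. Its own +x runs from the stand along its raised deck (steel, with a dark, still belt), which is 100 mm wide, from x = 67 to 307 mm, centred on y = 0, top 114 mm above the table (2 mm above two cartons on the stand).
- deck_end (a point): Middle of the deck's edge next to the stand, on the deck's top; axes as the outfeed. Left and right of the deck run straight guide bars (8 mm thick, centred 15 and 42 mm above the deck) from 9 to 237 mm along +x, 76 mm free between them. Open at both ends and above: a tool can reach down behind the waiting carton. Bar brackets: 48 mm above the deck, 52 mm off the middle.
- carton_base: The column's first carton, already on the stand, long side along the outfeed's x, within 3 mm and 0.03 rad of its middle: closed plain cardboard carton, 110 (its x) x 66 (its y) x 50 mm high, about 0.3 kg, origin at the centre of its underside, x along its long side, z up. It stands loose.
- carton_loose: The loose carton, lying on the table to the robot's right, flat, at any yaw within 0.4 rad of its long side pointing away from the robot: closed plain cardboard carton, 110 (its x) x 66 (its y) x 50 mm high, about 0.3 kg, origin at the centre of its underside, x along its long side, z up. The second of the column.
- carton_waiting: The carton waiting on the outfeed's deck between the guide bars, long side along the outfeed's x, its middle 135 to 165 mm from the stand's middle: closed plain cardboard carton, 110 (its x) x 66 (its y) x 50 mm high, about 0.3 kg, origin at the centre of its underside, x along its long side, z up. The third of the column; to be pushed towards the outfeed's -x.
- belt_switch (a joint): Toggle of the outfeed's belt: 0 rad = leaning towards the robot (running), 1.0 rad = leaning fully away (stopped). It has stops at both ends, no spring: it is stiff and stays where it is left. Pushing the knob takes under 3 N. It starts between 0 and 0.25.
- switch_tip (a point): Centre of the toggle's black ball knob, 26 mm across, 92 mm above the table when the toggle leans to either end, 102 mm at mid travel.
- belt_switch_base: Toggle's fixed grey block, 80 x 56 x 25 mm, origin at the centre of its underside; its +x points the way the toggle is thrown (from 0 to 1.0 rad). The toggle's pivot is 22 mm above the origin, the knob 80 mm from the pivot on a rod 10 mm thick: the knob swings from 38 mm behind to 38 mm ahead of the pivot along x.
- sleeve: A flatter, smaller carton, 100 x 56 x 26 mm, origin at the centre of its underside; not part of the job. It and the loose carton may have changed places.
- tub_a: Lidded dessert tub, 89 mm across, 61 mm high, on the table near the robot; leave alone. Origin at the centre of its underside.
- tub_b: Same tub standing on the first; leave alone.
- tub_c: Dark lidded tub, same size, beyond the stand; leave alone.
- tape_roll: Roll of tape lying flat, 90 mm across, 48 mm high, at the far right; leave alone.
- jug: White plastic jug with a handle, 100 mm across, 120 mm high, beyond the column; leave alone.
- spatula: Spatula lying near the robot, 240 mm long; leave alone.
Not all that is in view belongs to the job. What is shaped like the belt_switch_base but purple is not meant. What is shaped like the carton_waiting but purple or red is not meant.

How it is judged:
By the outcome, as a careful person would: the job done as asked, in the order asked, and still so for the second after the job is handed in, with the robot touching nothing.
It also fails if it takes over 67 s, if anything falls off the work surface, if the arm or the gripper's body presses on something with over 40 N, if the wrist force passes 120 N, or if a joint passes its speed limit or range.

## Working session

There is one attempt and no reset: what is moved stays moved. The work goes in short steps, Python scripts to look and compute and a tool call to move; the robot and the scene stay as the last step left them, time stands still between calls to the robot, and variables do not carry over. Pictures are saved under pics/ and viewed, at most 10 in all, crops included, and the job is handed in when it is done.

Besides the shell and the picture viewer there is one more tool, called in YAML: its name, and indented under it one key for each argument. drive_tool: Moves the arm, as the interface text tells. Its arguments: {"type":"object","properties":{"deltas":{"type":"array","items":{"type":"object","properties":{"grip":{"type":"number"},"offset":{"type":"array","items":{"type":"number"}},"yaw":{"type":"number"}}}},"squeeze":{"type":"number"}},"required":["deltas"]}

```bash
mkdir -p pics
python3 - <<'E'
from bench import bot
import cv2,numpy as np
for n in("scene","top"):
    f=bot.grab_frame(n); cv2.imwrite(f"pics/{n}0.png",f["img"][:,:,::-1]); np.savez(f"{n}0.npz",**{k:f[k] for k in("img","range_z","mtx","rvec","tvec")})
    for k in("outfeed","deck_end","carton_base","carton_loose","carton_waiting","switch_tip","belt_switch_base","sleeve"):
        print(n,k,[(np.round(d["location"],3).tolist(),round(d["score"],2)) for d in bot.pinpoint(k,f)])
s=bot.get_state();print(s["t"],s["eef_pos"],s["eef_rot"],bot.tips_ahead,s["grip_width"])
E
```

```text
scene outfeed [([0.559, 0.038, -0.0], 0.57)]
scene deck_end [([0.55, 0.105, 0.113], 0.84), ([0.528, 0.194, 0.114], 0.4)]
scene carton_base [([0.557, 0.038, 0.01], 0.94)]
scene carton_loose [([0.47, -0.372, -0.004], 0.91)]
scene carton_waiting [([0.531, 0.193, 0.116], 0.98), ([0.69, 0.218, -0.0], 0.67), ([0.419, 0.429, -0.002], 0.65)]
scene switch_tip [([0.389, -0.068, 0.094], 0.67), ([0.78, -0.171, 0.002], 0.59), ([0.355, 0.06, 0.091], 0.56), ([0.277, -0.139, 0.091], 0.56), ([0.555, 0.039, 0.011], 0.28)]
scene belt_switch_base [([0.426, -0.065, 0.0], 0.91), ([0.389, 0.056, 0.002], 0.62)]
scene sleeve [([0.584, -0.188, -0.001], 0.81)]
top outfeed [([0.56, 0.038, 0.004], 0.73), ([0.558, 0.04, 0.011], 0.28)]
top deck_end [([0.544, 0.104, 0.11], 0.6)]
top carton_base [([0.556, 0.036, 0.013], 0.8)]
top carton_loose [([0.468, -0.368, -0.001], 0.88)]
top carton_waiting [([0.689, 0.217, -0.0], 0.97), ([0.416, 0.426, 0.003], 0.8), ([0.537, 0.194, 0.116], 0.79)]
top switch_tip [([0.389, -0.068, 0.098], 0.71), ([0.274, -0.145, 0.094], 0.66), ([0.351, 0.064, 0.09], 0.44), ([0.583, -0.192, -0.001], 0.43)]
top belt_switch_base [([0.315, -0.147, 0.001], 0.79), ([0.422, -0.062, 0.001], 0.65)]
top sleeve [([0.582, -0.189, -0.002], 0.94), ([0.317, 0.237, 0.058], 0.35)]
0.9 [ 0.18293376 -0.54510626  0.21927937] [-3.10043780e+00 -5.06448990e-01 -1.48275721e-05] 0.014 0.9986727966287947
```

View pics/scene0.png

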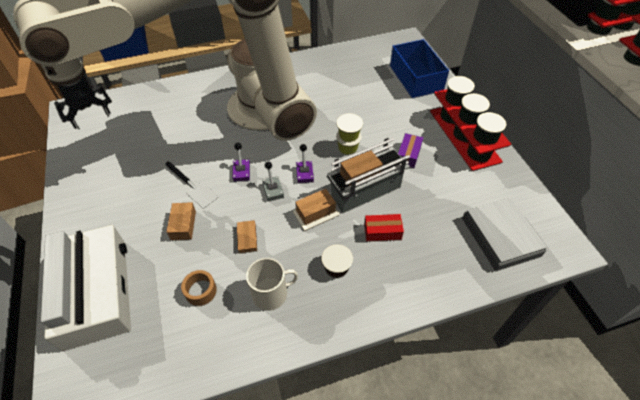

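View pics/top0.png

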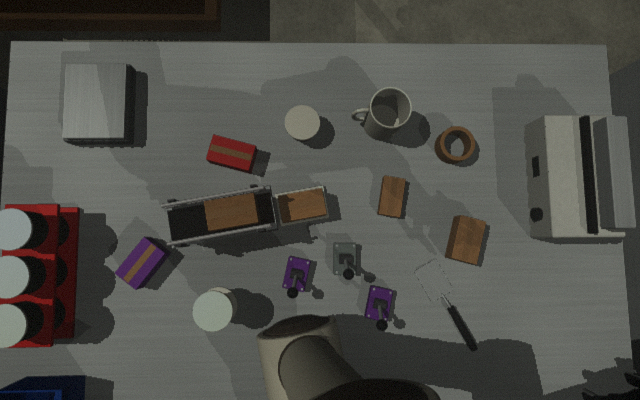

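The scene view shows the grey switch at (273,185), between purple decoys. The loose carton is at (181,220), the base at (316,207) and the waiting carton at (361,165). The top view has the loose carton at (467,240), the base at (302,204) and the waiting carton at (231,212). Next I'll fit the rectangles.

```bash
cat > fit.py <<'E'
import cv2,numpy as np
def cloud(f):
    K=f["mtx"];R=cv2.Rodrigues(np.asarray(f["rvec"],float))[0];t=np.asarray(f["tvec"],float).ravel()
    v,u=np.mgrid[:400,:640];z=f["range_z"].astype(float)
    c=np.stack([(u-K[0,2])*z/K[0,0],(v-K[1,2])*z/K[1,1],z],-1)
    w=(c-t)@R; w[z==0]=np.nan
    return w
def rect(w,cx,cy,r,z0,z1,mask=None):
    m=(np.hypot(w[...,0]-cx,w[...,1]-cy)<r)&(w[...,2]>z0)&(w[...,2]<z1)
    if mask is not None:m&=mask
    p=w[m]
    if len(p)<20:return None
    (c,s,a)=cv2.minAreaRect((p[:,:2]*1000).astype(np.float32))
    if s[0]<s[1]: a+=90
    a=(a+90)%180-90
    return len(p),np.round(c,1),np.round(np.sort(s),1),round(a,1),round(np.median(p[:,2])*1000,1)
E
python3 - <<'E'
from fit import *
for n in("scene","top"):
    f=np.load(n+"0.npz");w=cloud(f);im=f["img"].astype(int)
    brown=(im[...,0]-im[...,2])>25
    for k,a in dict(loose=(.469,-.37,.085,.04,.06),base=(.557,.038,.08,.05,.072),wait=(.534,.194,.085,.152,.175),sleeve=(.583,-.19,.075,.018,.034)).items():
        print(n,k,rect(w,*a),rect(w,*a,mask=brown))
    m=rect(w,.39,-.067,.03,.075,.12);print(n,"knob",m)
    print(n,"swbase",rect(w,.424,-.064,.06,.018,.032))
    print(n,"deck",rect(w,.53,.23,.2,.105,.122))
    print(n,"tub",rect(w,.32,.237,.08,.09,.14), rect(w,.39,.056,.05,.08,.12),"stand",rect(w,.557,.038,.09,.006,.018))
E
```

```text
scene loose (679, array([ 468.8, -368.2]), array([ 67.2, 115.7]), -15.4, np.float64(49.2)) (677, array([ 468.8, -368.2]), array([ 67.2, 115.7]), -15.4, np.float64(49.2))
scene base (706, array([554.6,  50.2]), array([ 72.6, 133.5]), -80.6, np.float64(61.2)) (672, array([556.4,  39.4]), array([ 72.6, 111.7]), -80.6, np.float64(61.2))
scene wait (947, array([532.4, 193.4]), array([105.2, 146.2]), -79.1, np.float64(161.8)) (682, array([530.5, 193.1]), array([ 77.6, 113.3]), -81.4, np.float64(162.9))
scene sleeve (537, array([ 581. , -188.7]), array([ 56.3, 104.5]), -10.1, np.float64(25.1)) (537, array([ 581. , -188.7]), array([ 56.3, 104.5]), -10.1, np.float64(25.1))
scene knob (60, array([395.6, -66.3]), array([21.5, 23.2]), 55.7, np.float64(100.3))
scene swbase (288, array([425. , -66.2]), array([56. , 83.5]), -1.3, np.float64(24.4))
scene deck (1011, array([457.9, 212. ]), array([244.9, 248.6]), 10.3, np.float64(113.4))
scene tub (484, array([317.4, 239.5]), array([88.7, 89.2]), 22.8, np.float64(120.5)) (54, array([352.9,  63.4]), array([22.9, 23.1]), 17.4, np.float64(97.0)) stand (2
[... 537 characters left out ...]
, 109.3]), -80.6, np.float64(164.0))
top sleeve (868, array([ 580.4, -187.8]), array([ 56.8, 101.1]), -9.8, np.float64(26.0)) (848, array([ 579.5, -187.1]), array([55.8, 99.1]), -9.7, np.float64(26.1))
top knob (105, array([392.2, -64.4]), array([23.7, 24.5]), -47.9, np.float64(103.6))
top swbase (545, array([423.7, -65. ]), array([53.3, 77.2]), -1.2, np.float64(25.0))
top deck (2355, array([453.2, 209. ]), array([240.1, 242. ]), -77.8, np.float64(114.2))
top tub (1297, array([315.9, 239.6]), array([86.1, 87.1]), -1.2, np.float64(121.6)) (99, array([351.6,  64.7]), array([22.4, 23.2]), 88.4, np.float64(101.1)) stand (358, array([558.8,  40.8]), array([ 84.2, 126. ]), -80.0, np.float64(11.6))
```

drive_tool:
  deltas:
    - {"grip":0,"offset":[2.6,-3.3,0],"yaw":6.2}
    - {"grip":0,"offset":[2.2,-3.6,0],"yaw":6.2}
    - {"grip":0,"offset":[1.8,-3.8,0],"yaw":6.1}
    - {"grip":0,"offset":[1.4,-4,0],"yaw":0}
    - {"grip":0,"offset":[1.4,-4,0],"yaw":0}
    - {"grip":0,"offset":[1.4,-4,0],"yaw":0}
    - {"grip":0,"offset":[1.4,-4,0],"yaw":0}
    - {"grip":0,"offset":[1.4,-4,0],"yaw":0}
    - {"grip":0,"offset":[1.4,-4,0],"yaw":0}
    - {"grip":0,"offset":[1.4,-4,0],"yaw":0}
  squeeze: 40

```text
t: 1.9
eef_pos: [0.3225, -0.1443, 0.2196]
eef_rot: [3.141, 0.001, 0.001]
ft_force: [0.4, -0.3, 0.2]
grip_width: -0.004
grip_force: 0.0
```

drive_tool:
  deltas:
    - {"grip":0,"offset":[1.2,-4,0],"yaw":0}
    - {"grip":0,"offset":[1.2,-3.8,0],"yaw":0}
    - {"grip":0,"offset":[0,0,2.5],"yaw":0}
    - {"grip":0,"offset":[0,0,3.5],"yaw":0}
    - {"grip":0,"offset":[0,0,3.5],"yaw":0}
    - {"grip":0,"offset":[0,0,3.5],"yaw":0}
    - {"grip":0,"offset":[0,0,0],"yaw":0}
    - {"grip":0,"offset":[0.7,0,0],"yaw":0}
    - {"grip":0,"offset":[0.7,0,0],"yaw":0}
    - {"grip":0,"offset":[0.7,0,0],"yaw":0}

```text
t: 2.9
eef_pos: [0.369, -0.0682, 0.0909]
eef_rot: [3.141, 0.001, 0.004]
ft_force: [-0.1, -0.6, -0.3]
grip_width: -0.006
grip_force: 0.0
```

drive_tool:
  deltas:
    - {"grip":0,"offset":[0.7,0,0],"yaw":0}
    - {"grip":0,"offset":[0.8,0,0],"yaw":0}
    - {"grip":0,"offset":[0.8,0,0],"yaw":0}
    - {"grip":0,"offset":[0.8,0,0],"yaw":0}
    - {"grip":0,"offset":[0.8,0,0],"yaw":0}
    - {"grip":0,"offset":[0.8,0,0],"yaw":0}
    - {"grip":0,"offset":[0.8,0,0],"yaw":0}
    - {"grip":0,"offset":[0.8,0,0],"yaw":0}
    - {"grip":0,"offset":[0.3,0,0],"yaw":0}
    - {"grip":0,"offset":[0,0,0],"yaw":0}

```text
t: 3.9
eef_pos: [0.434, -0.0677, 0.0896]
eef_rot: [3.142, 0.002, 0.001]
ft_force: [0.1, 0.4, 0.1]
grip_width: 0.001
grip_force: 0.0
```

drive_tool:
  deltas:
    - {"grip":0,"offset":[0.2,0,0],"yaw":0}
    - {"grip":0,"offset":[0.2,0,0],"yaw":0}
    - {"grip":0,"offset":[0.1,0,0],"yaw":0}
    - {"grip":0,"offset":[0.1,0,0],"yaw":0}
    - {"grip":0,"offset":[0,0,0],"yaw":0}
    - {"grip":0,"offset":[0,0,0],"yaw":0}
    - {"grip":0,"offset":[0,0,0],"yaw":0}
    - {"grip":0,"offset":[0,0,0],"yaw":0}
    - {"grip":0,"offset":[0,0,0],"yaw":0}
    - {"grip":0,"offset":[0,0,0],"yaw":0}

```text
t: 4.9
eef_pos: [0.4394, -0.0678, 0.0893]
eef_rot: [-3.142, -0.001, -0.0]
ft_force: [-0.2, 0.3, 0.7]
grip_width: -0.001
grip_force: 0.0
```

Run:
```python
from bench import bot
from fit import *
print(bot.get_state()["ft_force"])
for n in("scene","top"):
    f=bot.grab_frame(n); cv2.imwrite(f"pics/{n}1.png",cv2.resize(f["img"][130:230,220:340,::-1] if n=="scene" else f["img"][210:310,280:400,::-1],None,fx=5,fy=5))
    w=cloud(f)
    print(n,[(np.round(d["location"],3).tolist(),round(d["score"],2)) for d in bot.pinpoint("switch_tip",f)],rect(w,.465,-.067,.022,.075,.12))
```

```text
[-0.19029258  0.34289557  0.67348183]
scene [([0.459, -0.066, 0.092], 0.65), ([0.349, 0.061, 0.094], 0.47), ([0.277, -0.138, 0.09], 0.47)] (73, array([460. , -67.4]), array([22.8, 28.4]), -0.2, np.float64(103.8))
top [([0.556, 0.04, 0.01], 0.57), ([0.277, -0.145, 0.094], 0.55), ([0.35, 0.06, 0.092], 0.45)] None
```

View pics/scene1.png

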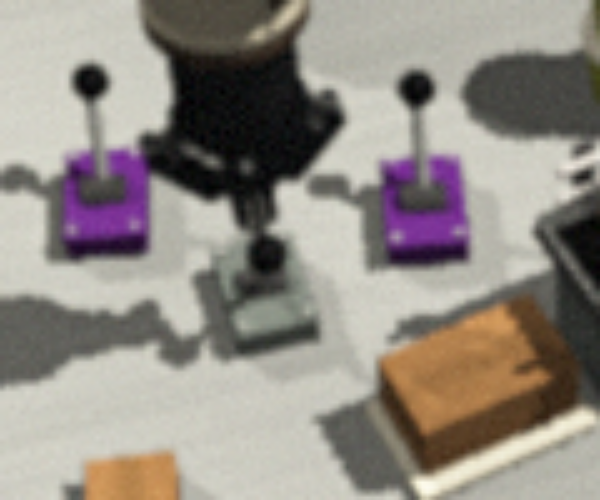

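The crop shows the grey toggle's knob at (265,250), leaning forward and just ahead of the fingertips. It isn't clearly at the stop yet, so I'll push on until it meets resistance.

drive_tool:
  deltas:
    - {"grip":0,"offset":[0.1,0,0],"yaw":0}
    - {"grip":0,"offset":[0.1,0,0],"yaw":0}
    - {"grip":0,"offset":[0.1,0,0],"yaw":0}
    - {"grip":0,"offset":[0.1,0,0],"yaw":0}
    - {"grip":0,"offset":[0,0,0],"yaw":0}
    - {"grip":0,"offset":[0,0,0],"yaw":0}
    - {"grip":0,"offset":[0,0,0],"yaw":0}
    - {"grip":0,"offset":[0,0,0],"yaw":0}
    - {"grip":0,"offset":[0,0,0],"yaw":0}
    - {"grip":0,"offset":[0,0,0],"yaw":0}

```text
t: 6.1
eef_pos: [0.4433, -0.0677, 0.0893]
eef_rot: [-3.141, -0.001, 0.0]
ft_force: [-0.5, -0.5, 1.1]
grip_width: -0.003
grip_force: 0.0
```

drive_tool:
  deltas:
    - {"grip":0,"offset":[0.1,0,0],"yaw":0}
    - {"grip":0,"offset":[0.1,0,0],"yaw":0}
    - {"grip":0,"offset":[0.1,0,0],"yaw":0}
    - {"grip":0,"offset":[0,0,0],"yaw":0}
    - {"grip":0,"offset":[0,0,0],"yaw":0}
    - {"grip":0,"offset":[0,0,0],"yaw":0}
    - {"grip":0,"offset":[0,0,0],"yaw":0}
    - {"grip":0,"offset":[0,0,0],"yaw":0}
    - {"grip":0,"offset":[0,0,0],"yaw":0}
    - {"grip":0,"offset":[0,0,0],"yaw":0}

```text
t: 7.1
eef_pos: [0.4457, -0.0677, 0.0891]
eef_rot: [-3.141, -0.001, 0.003]
ft_force: [-7.5, -0.2, 3.9]
grip_width: -0.002
grip_force: 3.9
```

drive_tool:
  deltas:
    - {"grip":0,"offset":[-2,0,0],"yaw":0}
    - {"grip":0,"offset":[0,0,-3.5],"yaw":0}
    - {"grip":0,"offset":[0,0,-3.5],"yaw":0}
    - {"grip":0,"offset":[0.6,4.3,0],"yaw":0}
    - {"grip":1,"offset":[0.6,4.3,0],"yaw":0}
    - {"grip":1,"offset":[0.6,4.3,0],"yaw":0}
    - {"grip":1,"offset":[0.6,4.3,0],"yaw":0}
    - {"grip":1,"offset":[0.6,4.3,0],"yaw":0}
    - {"grip":1,"offset":[0.6,4.3,0],"yaw":7.7}
    - {"grip":1,"offset":[0,4.3,0],"yaw":7.7}

```text
t: 8.1
eef_pos: [0.4574, -0.3702, 0.1589]
eef_rot: [-3.112, 0.427, -0.0]
ft_force: [0.7, -0.5, -0.7]
grip_width: 0.992
grip_force: 0.0
```

```bash
cat > plan.py <<'E'
import sys,numpy as np
from bench import bot
from scipy.spatial.transform import Rotation as R
def plan(x,y,z,yaw):
    s=bot.get_state();r=R.from_rotvec(s["eef_rot"]);d=r.inv().apply(np.array([x,y,z])-s["eef_pos"])*100
    t=r.apply([1,0,0]);cur=np.degrees(np.arctan2(t[1],t[0]))
    print("t",round(s["t"],2),"pos",np.round(s["eef_pos"],4),"yaw",round(cur,2),"tool d cm",np.round(d,2),"turn",round((cur-yaw+180)%360-180,2),"q",np.round(s["joint_positions"],2),"F",np.round(s["ft_force"],1))
if __name__=="__main__": plan(*map(float,sys.argv[1:5]))
E
python3 plan.py .4686 -.3683 .027 -15.4
python3 - <<'E'
from bench import bot
from fit import *
f=bot.grab_frame("scene");w=cloud(f);print(rect(w,.462,-.066,.025,.075,.12))
print([(np.round(d["location"],3).tolist(),round(d["score"],2)) for d in bot.pinpoint("switch_tip",f)])
f=bot.grab_frame("top");w=cloud(f);print(rect(w,.462,-.066,.025,.075,.12))
E
```

```text
t 8.1 pos [ 0.4574 -0.3702  0.1589] yaw -15.62 tool d cm [ 1.02 -0.48 13.19] turn -0.22 q [-0.81  0.21  1.5   0.    1.44  1.03] F [ 0.7 -0.5 -0.7]
(53, array([467. , -67.7]), array([22.8, 23.6]), -66.2, np.float64(99.3))
[([0.274, -0.138, 0.09], 0.64), ([0.352, 0.064, 0.094], 0.61), ([0.465, -0.068, 0.092], 0.55)]
(99, array([462.4, -65.4]), array([23.3, 24.4]), 46.2, np.float64(101.0))
```

drive_tool:
  deltas:
    - {"grip":1,"offset":[1.0,-0.4,0],"yaw":-0.2}
    - {"grip":1,"offset":[0,0,3],"yaw":0}
    - {"grip":1,"offset":[0,0,3.2],"yaw":0}
    - {"grip":1,"offset":[0,0,3],"yaw":0}
    - {"grip":1,"offset":[0,0,2],"yaw":0}
    - {"grip":1,"offset":[0,0,1],"yaw":0}
    - {"grip":1,"offset":[0,0,1],"yaw":0}
    - {"grip":1,"offset":[0,0,0],"yaw":0}
    - {"grip":1,"offset":[0,0,0],"yaw":0}
    - {"grip":1,"offset":[0,0,0],"yaw":0}
  squeeze: 35

```text
t: 9.25
eef_pos: [0.468, -0.3675, 0.0283]
eef_rot: [3.113, -0.414, 0.002]
ft_force: [0.1, -1.0, 0.2]
grip_width: 1.0
grip_force: 0.0
```

```bash
python3 plan.py .4686 -.3683 .027 -15.4
```

```text
t 9.25 pos [ 0.468  -0.3675  0.0283] yaw -15.14 tool d cm [0.08 0.07 0.13] turn 0.26 q [-0.8   0.32  1.63  0.    1.19  1.04] F [ 0.1 -1.   0.2]
```

drive_tool:
  deltas:
    - {"grip":1,"offset":[0.1,0.1,0.1],"yaw":0.3}
    - {"grip":0.7,"offset":[0,0,0],"yaw":0}
    - {"grip":0.6,"offset":[0,0,0],"yaw":0}
    - {"grip":0.5,"offset":[0,0,0],"yaw":0}
    - {"grip":0.4,"offset":[0,0,0],"yaw":0}
    - {"grip":0.4,"offset":[0,0,0],"yaw":0}
    - {"grip":0.4,"offset":[0,0,0],"yaw":0}
    - {"grip":0.4,"offset":[0,0,-0.5],"yaw":0}
    - {"grip":0.4,"offset":[0,0,-1],"yaw":0}
    - {"grip":0.4,"offset":[0,0,-2],"yaw":0}

```text
t: 10.25
eef_pos: [0.4677, -0.3678, 0.0609]
eef_rot: [-3.111, 0.422, 0.003]
ft_force: [0.1, 0.1, -3.6]
grip_width: 0.755
grip_force: 40.1
```

```bash
python3 plan.py .5565 .0385 .17 100
python3 - <<'E'
from fit import *
f=np.load("top0.npz");w=cloud(f);im=f["img"].astype(int)
br=(im[...,0]-im[...,2])>15
# base top points, excluding stray deck points beyond x'=60
for o in((556.3,38.5),):
  u=np.array([np.cos(np.radians(100)),np.sin(np.radians(100))]);v=np.array([-u[1],u[0]])
  p=w[...,:2]*1000-np.array(o);m=(np.abs(p@u)<75)&(np.abs(p@v)<50)&(w[...,2]>.055)&(w[...,2]<.068)
  q=np.c_[(p@u)[m],(p@v)[m]];print("base ext",np.percentile(q,[1,99],axis=0),q.min(0),q.max(0))
  m=(np.abs(p@u)<80)&(np.abs(p@v)<60)&(w[...,2]>.007)&(w[...,2]<.017)
  q=np.c_[(p@u)[m],(p@v)[m]];print("stand ext",q.min(0),q.max(0))
  m=(p@u>70)&(p@u<240)&(np.abs(p@v)<36)&(w[...,2]>.158)&(w[...,2]<.17)
  q=np.c_[(p@u)[m],(p@v)[m]];print("wait ext",q.min(0),q.max(0))
  m=(p@u>40)&(p@u<340)&(np.abs(p@v)<70)&(w[...,2]>.11)&(w[...,2]<.117)
  q=np.c_[(p@u)[m],(p@v)[m]];print("deck ext",q.min(0),q.max(0))
E
```

```text
t 10.25 pos [ 0.4677 -0.3678  0.0609] yaw -15.45 tool d cm [ -2.29 -41.54 -10.85] turn -115.45 q [-0.8   0.29  1.59  0.    1.26  1.04] F [ 0.1  0.1 -3.6]
base ext [[-51.84016518 -32.37084806]
 [ 55.89078593  32.3792745 ]] [-53.01991184 -33.54923021] [57.05626792 32.83922404]
stand ext [-61.15913276 -44.93576208] [64.86542557 39.22134446]
wait ext [ 92.54293946 -35.98376599] [213.14401534  35.93491195]
deck ext [ 68.77206953 -52.30869618] [308.81935433  49.37365246]
```

Run:
```python
import numpy as np
th=-15.45;d=np.array([88.3,408.3])/15/10
for i in range(15):
    t=np.radians(th);print(i+1,np.round([d[0]*np.cos(t)+d[1]*np.sin(t),d[0]*np.sin(t)-d[1]*np.cos(t)],1),-8.2 if i<14 else -.6);th+=8.2
```

```text
1 [-0.2 -2.8] -8.2
2 [ 0.2 -2.8] -8.2
3 [ 0.6 -2.7] -8.2
4 [ 1.  -2.6] -8.2
5 [ 1.4 -2.4] -8.2
6 [ 1.7 -2.2] -8.2
7 [ 2.  -1.9] -8.2
8 [ 2.3 -1.6] -8.2
9 [ 2.5 -1.3] -8.2
10 [ 2.6 -0.9] -8.2
11 [ 2.7 -0.5] -8.2
12 [ 2.8 -0.1] -8.2
13 [2.8 0.3] -8.2
14 [2.7 0.6] -8.2
15 [2.6 1. ] -0.6
```

drive_tool:
  deltas:
    - {"grip":0.4,"offset":[-0.2,-2.8,-3],"yaw":-8.2}
    - {"grip":0.4,"offset":[0.2,-2.8,-3],"yaw":-8.2}
    - {"grip":0.4,"offset":[0.6,-2.7,-3],"yaw":-8.2}
    - {"grip":0.4,"offset":[1,-2.6,0],"yaw":-8.2}
    - {"grip":0.4,"offset":[1.4,-2.4,0],"yaw":-8.2}
    - {"grip":0.4,"offset":[1.7,-2.2,0],"yaw":-8.2}
    - {"grip":0.4,"offset":[2,-1.9,0],"yaw":-8.2}
    - {"grip":0.4,"offset":[2.3,-1.6,0],"yaw":-8.2}
    - {"grip":0.4,"offset":[2.5,-1.3,0],"yaw":-8.2}
    - {"grip":0.4,"offset":[2.6,-0.9,0],"yaw":-8.2}

```text
t: 11.25
eef_pos: [0.5272, -0.0949, 0.152]
eef_rot: [2.621, 1.731, 0.0]
ft_force: [0.3, 0.2, -3.4]
grip_width: 0.756
grip_force: 40.3
```

drive_tool:
  deltas:
    - {"grip":0.4,"offset":[2.7,-0.5,0],"yaw":-8.2}
    - {"grip":0.4,"offset":[2.8,-0.1,0],"yaw":-8.2}
    - {"grip":0.4,"offset":[2.8,0.3,0],"yaw":-8.2}
    - {"grip":0.4,"offset":[2.7,0.6,0],"yaw":-8.2}
    - {"grip":0.4,"offset":[2.6,1,0],"yaw":-0.6}
    - {"grip":0.4,"offset":[0,0,0],"yaw":0}
    - {"grip":0.4,"offset":[0,0,0],"yaw":0}
    - {"grip":0.4,"offset":[0,0,0],"yaw":0}
    - {"grip":0.4,"offset":[0,0,0],"yaw":0}
    - {"grip":0.4,"offset":[0,0,0],"yaw":0}

```text
t: 12.25
eef_pos: [0.5572, 0.039, 0.1514]
eef_rot: [2.022, 2.405, 0.0]
ft_force: [-0.5, 0.4, -4.1]
grip_width: 0.756
grip_force: 40.3
```

```bash
python3 plan.py .5562 .0405 .15 100
python3 - <<'E'
from bench import bot
from fit import *
for n in("scene","top"):
    f=bot.grab_frame(n); cv2.imwrite(f"pics/{n}2.png",cv2.resize(f["img"][120:260,230:430,::-1] if n=="scene" else f["img"][140:280,150:350,::-1],None,fx=4,fy=4)); np.savez(n+"2.npz",**{k:f[k] for k in("img","range_z","mtx","rvec","tvec")})
E
```

```text
t 12.25 pos [0.5572 0.039  0.1514] yaw 99.89 tool d cm [ 0.16 -0.07  0.14] turn -0.11 q [-0.07  0.15  1.58  0.    1.42 -0.24] F [-0.5  0.4 -4.1]
```

View pics/scene2.png

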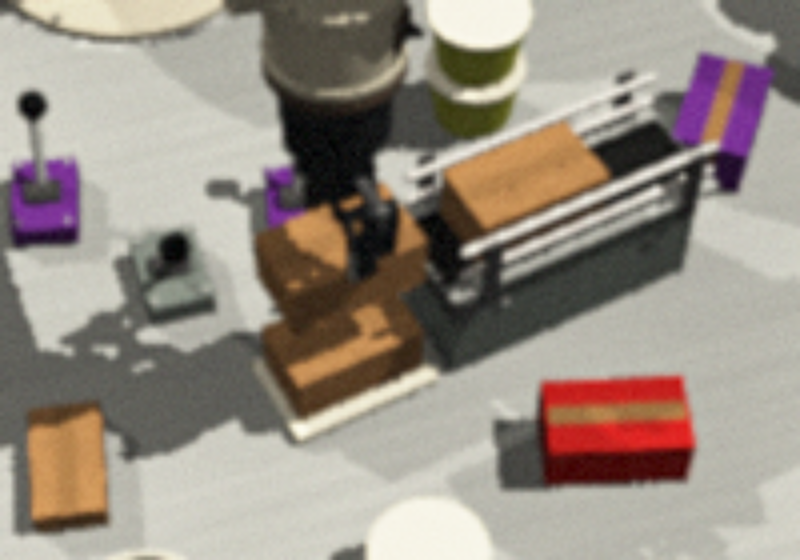

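View pics/top2.png

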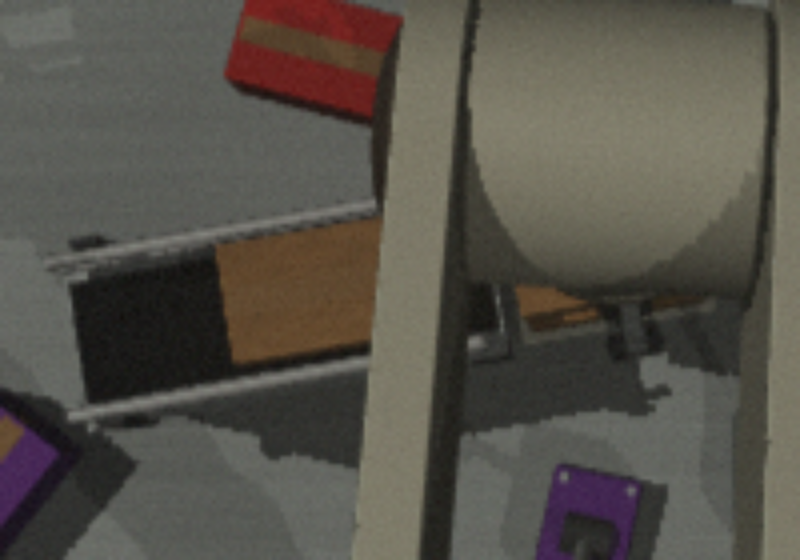

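The held carton hangs level above the base at (340,250) in the scene crop. The top view is mostly hidden by the arm. I'll compare the extents of the held carton and the base.

```bash
cat > ext.py <<'E'
from fit import *
O=np.array([558.,40.6]);A=np.radians(100)
u=np.array([np.cos(A),np.sin(A)]);v=np.array([-u[1],u[0]])
def ext(f,z0,z1,c=0):
    w=cloud(f);p=w[...,:2]*1000-O;im=f["img"].astype(int)
    a=p@u;b=p@v
    m=(np.abs(a-c)<75)&(np.abs(b)<48)&(w[...,2]>z0)&(w[...,2]<z1)&((im[...,0]-im[...,2])>12)
    a,b=a[m],b[m]
    def edges(x,y,lim):   # line fit of the extreme of x per 6mm bin of y -> offset, slope
        out=[]
        for s in(-1,1):
            pts=[((k),s*np.max(s*x[np.abs(y-k)<3])) for k in np.arange(-lim,lim+1,6.) if (np.abs(y-k)<3).sum()>3]
            if len(pts)<4: out.append(None);continue
            P=np.array(pts);c0=np.median(P[:,1]);P=P[np.abs(P[:,1]-c0)<6]
            k=np.polyfit(P[:,0],P[:,1],1) if len(P)>3 else (0,c0);out.append((round(k[1],1),round(k[0],3),len(P)))
        return out
    print(m.sum(),"long ends",edges(a-c,b,24),"sides",edges(b,a-c,42),"z",round(np.median(cloud(f)[m][:,2])*1000,1))
E
python3 - <<'E'
from ext import *
f=np.load("scene0.npz");print("base scene0");ext(f,.057,.067)
f=np.load("top0.npz");print("base top0");ext(f,.057,.067)
f=np.load("scene2.npz");print("base scene2");ext(f,.057,.067);print("held");ext(f,.168,.18)
f=np.load("scene0.npz");print("waiting");ext(f,.158,.17,154)
f=np.load("top0.npz");ext(f,.158,.17,154)
E
```

```text
base scene0
592 long ends [(np.float64(-55.1), np.float64(0.031), 9), (np.float64(52.8), np.float64(-0.001), 9)] sides [(np.float64(-32.3), np.float64(-0.014), 15), (np.float64(32.3), np.float64(-0.011), 15)] z 61.6
base top0
1218 long ends [(np.float64(-53.8), np.float64(0.014), 9), (np.float64(54.1), np.float64(-0.006), 9)] sides [(np.float64(-30.1), np.float64(-0.004), 15), (np.float64(34.1), np.float64(0.004), 15)] z 62.0
base scene2
446 long ends [(np.float64(-54.6), np.float64(-0.029), 9), (np.float64(52.1), np.float64(-0.008), 7)] sides [(np.float64(-32.0), np.float64(-0.003), 15), (np.float64(9.6), np.float64(-0.003), 13)] z 61.1
held
454 long ends [(np.float64(-55.9), np.float64(-0.01), 9), (np.float64(52.2), np.float64(0.011), 7)] sides [(np.float64(-33.2), np.float64(-0.001), 12), (np.float64(31.4), np.float64(-0.059), 11)] z 173.4
waiting
725 long ends [(np.float64(-53.7), np.float64(-0.014), 9), (np.float64(54.8), np.float64(-0.011), 9)] sides [(np.float64(-45.1), np.float64(0.015), 14), (np.float64(40.8), np.float64(0.024), 15)] z 162.8
1557 long ends [(np.float64(-52.4), np.float64(0.029), 9), (np.float64(56.5), np.float64(0.008), 9)] sides [(np.float64(-34.2), np.float64(-0.006), 15), (np.float64(30.5), np.float64(-0.004), 15)] z 164.0
```

drive_tool:
  deltas:
    - {"grip":0.4,"offset":[0.1,-0.05,1],"yaw":0}
    - {"grip":0.4,"offset":[0,0,2],"yaw":0}
    - {"grip":0.4,"offset":[0,0,1.5],"yaw":0}
    - {"grip":0.4,"offset":[0,0,0.8],"yaw":0}
    - {"grip":0.4,"offset":[0,0,0.4],"yaw":0}
    - {"grip":0.4,"offset":[0,0,0.2],"yaw":0}
    - {"grip":0.4,"offset":[0,0,0],"yaw":0}
    - {"grip":0.4,"offset":[0,0,0],"yaw":0}
    - {"grip":0.4,"offset":[0,0,0],"yaw":0}
    - {"grip":0.4,"offset":[0,0,0],"yaw":0}

```text
t: 13.35
eef_pos: [0.5567, 0.0406, 0.0926]
eef_rot: [2.02, 2.406, 0.001]
ft_force: [0.2, 0.3, -4.0]
grip_width: 0.749
grip_force: 40.3
```

```bash
python3 plan.py .5562 .0405 .0893 100
```

```text
t 13.35 pos [0.5567 0.0406 0.0926] yaw 99.96 tool d cm [-0.   -0.05  0.33] turn -0.04 q [-0.07  0.19  1.65  0.    1.3  -0.24] F [ 0.2  0.3 -4. ]
```

drive_tool:
  deltas:
    - {"grip":0.4,"offset":[0,-0.03,0.1],"yaw":0}
    - {"grip":0.4,"offset":[0,0,0.05],"yaw":0}
    - {"grip":0.4,"offset":[0,0,0.05],"yaw":0}
    - {"grip":0.4,"offset":[0,0,0.05],"yaw":0}
    - {"grip":0.4,"offset":[0,0,0],"yaw":0}
    - {"grip":0.4,"offset":[0,0,0],"yaw":0}
    - {"grip":0.4,"offset":[0,0,0],"yaw":0}
    - {"grip":0.4,"offset":[0,0,0],"yaw":0}
    - {"grip":0.4,"offset":[0,0,0],"yaw":0}
    - {"grip":0.4,"offset":[0,0,0],"yaw":0}

```text
t: 14.35
eef_pos: [0.5562, 0.0406, 0.0898]
eef_rot: [-2.02, -2.406, -0.0]
ft_force: [-0.1, -0.2, -3.3]
grip_width: 0.758
grip_force: 40.3
```

drive_tool:
  deltas:
    - {"grip":0.4,"offset":[0,0,0.04],"yaw":0}
    - {"grip":0.4,"offset":[0,0,0.03],"yaw":0}
    - {"grip":0.4,"offset":[0,0,0],"yaw":0}
    - {"grip":0.4,"offset":[0,0,0],"yaw":0}
    - {"grip":0.4,"offset":[0,0,0],"yaw":0}
    - {"grip":0.4,"offset":[0,0,0],"yaw":0}
    - {"grip":0.4,"offset":[0,0,0],"yaw":0}
    - {"grip":0.4,"offset":[0,0,0],"yaw":0}
    - {"grip":0.4,"offset":[0,0,0],"yaw":0}
    - {"grip":0.4,"offset":[0,0,0],"yaw":0}

```text
t: 15.35
eef_pos: [0.5563, 0.0405, 0.0892]
eef_rot: [-2.02, -2.406, -0.0]
ft_force: [-0.4, -0.6, -2.8]
grip_width: 0.757
grip_force: 40.3
```

drive_tool:
  deltas:
    - {"grip":0.4,"offset":[0,0,0.03],"yaw":0}
    - {"grip":0.4,"offset":[0,0,0.03],"yaw":0}
    - {"grip":0.4,"offset":[0,0,0],"yaw":0}
    - {"grip":0.4,"offset":[0,0,0],"yaw":0}
    - {"grip":0.4,"offset":[0,0,0],"yaw":0}
    - {"grip":0.4,"offset":[0,0,0],"yaw":0}
    - {"grip":0.4,"offset":[0,0,0],"yaw":0}
    - {"grip":0.4,"offset":[0,0,0],"yaw":0}
    - {"grip":0.4,"offset":[0,0,0],"yaw":0}
    - {"grip":0.4,"offset":[0,0,0],"yaw":0}

```text
t: 16.35
eef_pos: [0.5563, 0.0406, 0.089]
eef_rot: [2.02, 2.406, 0.0]
ft_force: [-3.5, 0.5, 5.5]
grip_width: 0.754
grip_force: 41.2
```

drive_tool:
  deltas:
    - {"grip":0.77,"offset":[0,0,-0.03],"yaw":0}
    - {"grip":0.8,"offset":[0,0,0],"yaw":0}
    - {"grip":0.85,"offset":[0,0,0],"yaw":0}
    - {"grip":0.9,"offset":[0,0,0],"yaw":0}
    - {"grip":1,"offset":[0,0,0],"yaw":0}
    - {"grip":1,"offset":[0,0,0],"yaw":0}
    - {"grip":1,"offset":[0,0,-1],"yaw":0}
    - {"grip":1,"offset":[0,0,-2],"yaw":0}
    - {"grip":1,"offset":[0,0,-4],"yaw":0}
    - {"grip":1,"offset":[0,0,-4],"yaw":0}

```text
t: 17.35
eef_pos: [0.5559, 0.0406, 0.2006]
eef_rot: [-2.02, -2.405, 0.0]
ft_force: [0.6, -0.7, -0.1]
grip_width: 0.999
grip_force: 0.0
```

```bash
python3 - <<'E'
from bench import bot
from ext import *
for n in("scene","top"):
    f=bot.grab_frame(n);np.savez(n+"3.npz",**{k:f[k] for k in("img","range_z","mtx","rvec","tvec")})
    print(n);ext(f,.107,.117)
    if n=="scene":cv2.imwrite(f"pics/{n}3.png",cv2.resize(f["img"][120:260,230:430,::-1],None,fx=4,fy=4))
E
python3 plan.py .5562 .0405 .24 100
```

```text
scene
619 long ends [(np.float64(-54.0), np.float64(0.004), 9), (np.float64(53.3), np.float64(0.02), 9)] sides [(np.float64(-32.0), np.float64(0.009), 15), (np.float64(32.5), np.float64(0.008), 15)] z 111.3
top
175 long ends [None, None] sides [(np.float64(26.3), np.float64(-0.121), 4), (np.float64(34.2), np.float64(-0.006), 9)] z 111.8
t 17.45 pos [0.5581 0.0405 0.2052] yaw 99.96 tool d cm [ 0.03 -0.16 -3.49] turn -0.04 q [-0.07  0.12  1.5   0.    1.51 -0.24] F [-0.4  0.2 -0.1]
```

View pics/scene3.png

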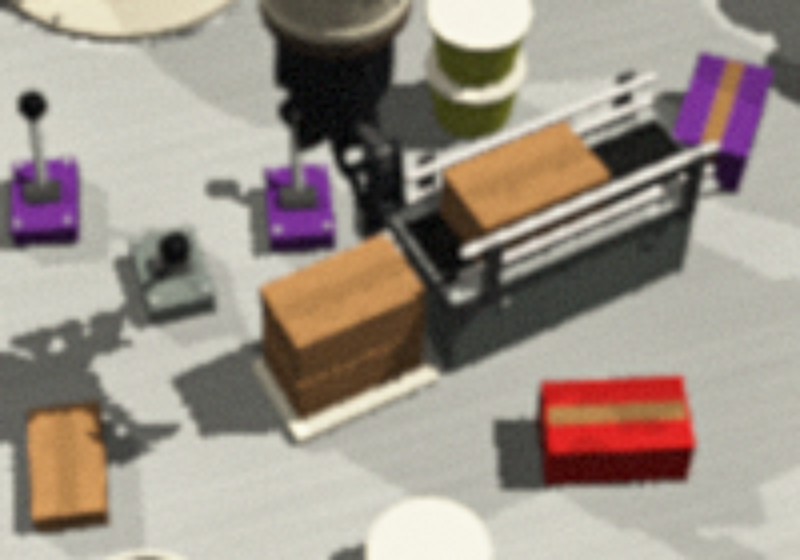

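The second carton sits squarely on the base at (340,320). The waiting carton is at (525,180) and the grey knob is still leaning forward. Next I'll move behind the waiting carton.

drive_tool:
  deltas:
    - {"grip":1,"offset":[2,0,-1],"yaw":0}
    - {"grip":1,"offset":[4,0,0],"yaw":0}
    - {"grip":0.3,"offset":[4,0,0],"yaw":0}
    - {"grip":0.3,"offset":[4,0,0],"yaw":0}
    - {"grip":0.3,"offset":[4,0,0],"yaw":0}
    - {"grip":0.3,"offset":[4,0,0],"yaw":0}
    - {"grip":0.3,"offset":[2.5,0,0],"yaw":0}
    - {"grip":0.3,"offset":[0,0,0],"yaw":0}
    - {"grip":0.3,"offset":[0,0,0],"yaw":0}
    - {"grip":0.3,"offset":[0,0,0],"yaw":0}

```text
t: 18.45
eef_pos: [0.5141, 0.2812, 0.209]
eef_rot: [2.021, 2.405, -0.0]
ft_force: [-0.2, -0.1, 0.1]
grip_width: 0.304
grip_force: 0.0
```

```bash
python3 plan.py .5155 .2819 .135 100
python3 - <<'E'
from bench import bot
from ext import *
f=bot.grab_frame("top");np.savez("top4.npz",**{k:f[k] for k in("img","range_z","mtx","rvec","tvec")})
print("2nd");ext(f,.107,.117);print("wait");ext(f,.158,.17,154)
f=bot.grab_frame("scene");print("2nd");ext(f,.107,.117)
E
```

```text
t 18.45 pos [0.5141 0.2812 0.209 ] yaw 99.92 tool d cm [0.05 0.15 7.4 ] turn -0.08 q [ 0.37  0.18  1.43 -0.    1.54  0.2 ] F [-0.2 -0.1  0.1]
2nd
1352 long ends [(np.float64(-53.2), np.float64(0.011), 9), (np.float64(55.5), np.float64(-0.009), 9)] sides [(np.float64(-30.5), np.float64(0.005), 15), (np.float64(34.2), np.float64(-0.007), 15)] z 112.0
wait
1557 long ends [(np.float64(-52.5), np.float64(0.001), 9), (np.float64(56.2), np.float64(-0.002), 9)] sides [(np.float64(-34.3), np.float64(-0.009), 15), (np.float64(30.5), np.float64(-0.004), 15)] z 163.9
2nd
635 long ends [(np.float64(-54.5), np.float64(-0.023), 9), (np.float64(54.1), np.float64(-0.003), 9)] sides [(np.float64(-32.8), np.float64(0.006), 15), (np.float64(32.4), np.float64(-0.023), 15)] z 111.4
```

drive_tool:
  deltas:
    - {"grip":0.3,"offset":[0,0.3,1],"yaw":0}
    - {"grip":0.3,"offset":[0,0,2],"yaw":0}
    - {"grip":0.3,"offset":[0,0,2],"yaw":0}
    - {"grip":0.3,"offset":[0,0,1.4],"yaw":0}
    - {"grip":0.3,"offset":[0,0,0.8],"yaw":0}
    - {"grip":0.3,"offset":[0,0,0.2],"yaw":0}
    - {"grip":0.3,"offset":[-0.6,0,0],"yaw":0}
    - {"grip":0.3,"offset":[-0.6,0,0],"yaw":0}
    - {"grip":0.3,"offset":[0,0,0],"yaw":0}
    - {"grip":0.3,"offset":[0,0,0],"yaw":0}

```text
t: 19.55
eef_pos: [0.5192, 0.2704, 0.1354]
eef_rot: [2.021, 2.405, 0.001]
ft_force: [-0.2, 0.5, -0.5]
grip_width: 0.296
grip_force: 0.0
```

```bash
python3 plan.py .5155 .2819 .135 100
python3 - <<'E'
from bench import bot
from ext import *
f=bot.grab_frame("top");print("wait");ext(f,.158,.17,154)
cv2.imwrite("pics/top5.png",cv2.resize(f["img"][140:280,150:350,::-1],None,fx=4,fy=4))
E
```

```text
t 19.55 pos [0.5192 0.2704 0.1354] yaw 99.92 tool d cm [ 1.2  -0.17  0.04] turn -0.08 q [0.35 0.21 1.54 0.   1.39 0.18] F [-0.2  0.5 -0.5]
wait
1540 long ends [(np.float64(-52.7), np.float64(-0.002), 9), (np.float64(55.8), np.float64(-0.04), 9)] sides [(np.float64(-34.0), np.float64(0.005), 15), (np.float64(30.5), np.float64(-0.003), 15)] z 163.9
```

View pics/top5.png

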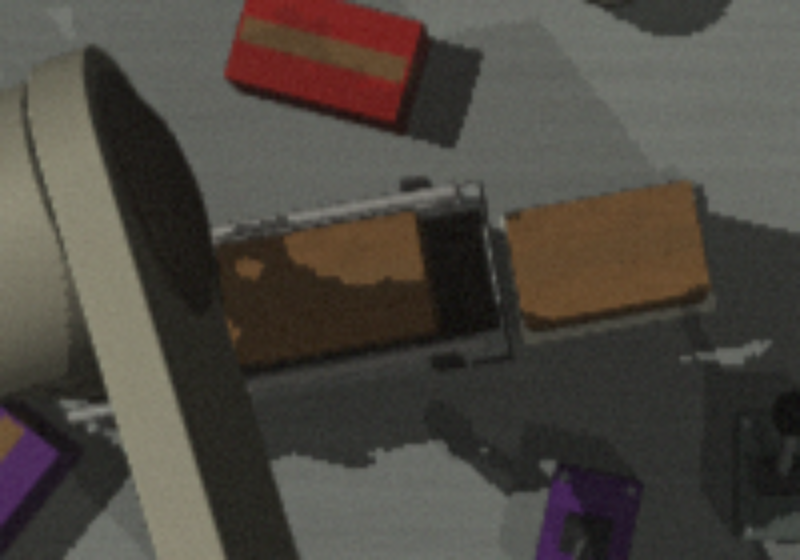

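The waiting carton is at (330,285) in the top crop, with the stack at (610,250). Its front end is clear to see, so I'll start the push.

drive_tool:
  deltas:
    - {"grip":0.3,"offset":[-0.4,0,0],"yaw":0}
    - {"grip":0.3,"offset":[-0.4,0,0],"yaw":0}
    - {"grip":0.3,"offset":[-0.4,0,0],"yaw":0}
    - {"grip":0.3,"offset":[-0.4,-0.01,0],"yaw":0}
    - {"grip":0.3,"offset":[-0.4,-0.01,0],"yaw":0}
    - {"grip":0.3,"offset":[-0.4,-0.01,0],"yaw":0}
    - {"grip":0.3,"offset":[-0.4,-0.01,0],"yaw":0}
    - {"grip":0.3,"offset":[-0.4,-0.01,0],"yaw":0}
    - {"grip":0.3,"offset":[-0.4,-0.01,0],"yaw":0}
    - {"grip":0.3,"offset":[-0.3,-0.01,0],"yaw":0}

```text
t: 20.6
eef_pos: [0.5251, 0.2317, 0.1348]
eef_rot: [-2.02, -2.406, -0.0]
ft_force: [-0.4, 2.3, 0.5]
grip_width: 0.301
grip_force: 1.1
```

```bash
python3 plan.py .5155 .2819 .135 100
python3 - <<'E'
from bench import bot
from ext import *
f=bot.grab_frame("top");print("wait");ext(f,.158,.17,130);print("2nd");ext(f,.107,.117)
E
```

```text
t 20.6 pos [0.5251 0.2317 0.1348] yaw 99.95 tool d cm [ 5.11 -0.08 -0.02] turn -0.05 q [0.28 0.19 1.56 0.   1.39 0.11] F [-0.4  2.3  0.5]
wait
1191 long ends [(np.float64(-56.2), np.float64(-0.005), 9), (np.float64(28.2), np.float64(0.043), 9)] sides [(np.float64(-33.5), np.float64(0.023), 12), (np.float64(30.3), np.float64(-0.021), 13)] z 163.9
2nd
1357 long ends [(np.float64(-53.2), np.float64(0.012), 9), (np.float64(55.2), np.float64(-0.019), 8)] sides [(np.float64(-30.5), np.float64(-0.005), 15), (np.float64(34.2), np.float64(-0.01), 15)] z 112.0
```

drive_tool:
  deltas:
    - {"grip":0.3,"offset":[-0.5,-0.02,0],"yaw":0}
    - {"grip":0.3,"offset":[-0.5,-0.02,0],"yaw":0}
    - {"grip":0.3,"offset":[-0.5,-0.02,0],"yaw":0}
    - {"grip":0.3,"offset":[-0.5,-0.02,0],"yaw":0}
    - {"grip":0.3,"offset":[-0.5,-0.02,0],"yaw":0}
    - {"grip":0.3,"offset":[-0.5,-0.02,0],"yaw":0}
    - {"grip":0.3,"offset":[-0.5,-0.02,0],"yaw":0}
    - {"grip":0.3,"offset":[-0.5,-0.02,0],"yaw":0}
    - {"grip":0.3,"offset":[-0.5,-0.02,0],"yaw":0}
    - {"grip":0.3,"offset":[-0.5,-0.02,0],"yaw":0}

```text
t: 21.65
eef_pos: [0.5318, 0.1821, 0.1349]
eef_rot: [-2.02, -2.406, -0.0]
ft_force: [-0.2, 3.2, 1.1]
grip_width: 0.306
grip_force: 1.5
```

```bash
python3 plan.py .5155 .2819 .135 100
python3 - <<'E'
from bench import bot
from ext import *
f=bot.grab_frame("top");print("wait");ext(f,.158,.17,77);print("2nd");ext(f,.107,.117)
E
```

```text
t 21.65 pos [0.5318 0.1821 0.1349] yaw 99.95 tool d cm [ 1.011e+01  1.200e-01 -1.000e-02] turn -0.05 q [0.19 0.17 1.59 0.   1.38 0.02] F [-0.2  3.2  1.1]
wait
896 long ends [(np.float64(-53.2), np.float64(-0.006), 9), (np.float64(9.3), np.float64(0.363), 5)] sides [(np.float64(-31.7), np.float64(0.008), 9), (np.float64(32.9), np.float64(0.0), 11)] z 164.0
2nd
964 long ends [(np.float64(-53.2), np.float64(0.013), 9), (np.float64(22.8), np.float64(-0.006), 9)] sides [(np.float64(-30.2), np.float64(0.022), 12), (np.float64(34.4), np.float64(0.004), 12)] z 111.9
```

drive_tool:
  deltas:
    - {"grip":0.3,"offset":[-0.5,-0.01,0],"yaw":0}
    - {"grip":0.3,"offset":[-0.5,-0.01,0],"yaw":0}
    - {"grip":0.3,"offset":[-0.5,-0.01,0],"yaw":0}
    - {"grip":0.3,"offset":[-0.5,-0.01,0],"yaw":0}
    - {"grip":0.3,"offset":[-0.5,-0.01,0],"yaw":0}
    - {"grip":0.3,"offset":[-0.5,-0.01,0],"yaw":0}
    - {"grip":0.3,"offset":[-0.5,-0.01,0],"yaw":0}
    - {"grip":0.3,"offset":[-0.5,-0.01,0],"yaw":0}
    - {"grip":0.3,"offset":[-0.5,-0.01,0],"yaw":0}
    - {"grip":0.3,"offset":[-0.5,-0.01,0],"yaw":0}

```text
t: 22.7
eef_pos: [0.5394, 0.1326, 0.1348]
eef_rot: [-2.02, -2.406, -0.0]
ft_force: [0.6, 1.4, -0.7]
grip_width: 0.304
grip_force: 0.7
```

```bash
python3 plan.py .5155 .2819 .135 100
python3 - <<'E'
from bench import bot
from ext import *
f=bot.grab_frame("top");print("wait");ext(f,.157,.17,27);print("2nd");ext(f,.107,.117)
f=bot.grab_frame("scene");print("scene wait");ext(f,.157,.17,27)
E
```

```text
t 22.7 pos [0.5394 0.1326 0.1348] yaw 99.95 tool d cm [15.12  0.23 -0.02] turn -0.05 q [ 0.1   0.15  1.61  0.    1.38 -0.07] F [ 0.6  1.4 -0.7]
wait
559 long ends [(np.float64(-53.4), np.float64(0.001), 9), (np.float64(-16.7), np.float64(0.142), 6)] sides [(np.float64(-30.6), np.float64(0.007), 5), (np.float64(33.3), np.float64(-0.024), 8)] z 162.4
2nd
306 long ends [(np.float64(-52.9), np.float64(0.013), 9), (np.float64(-30.1), np.float64(-0.007), 9)] sides [None, None] z 112.1
scene wait
709 long ends [(np.float64(-55.1), np.float64(-0.021), 9), (np.float64(55.5), np.float64(-0.061), 9)] sides [(np.float64(-32.6), np.float64(-0.002), 15), (np.float64(32.8), np.float64(0.011), 15)] z 162.3
```

drive_tool:
  deltas:
    - {"grip":0.3,"offset":[-0.3,-0.01,0],"yaw":0}
    - {"grip":0.3,"offset":[-0.3,-0.01,0],"yaw":0}
    - {"grip":0.3,"offset":[-0.3,-0.01,0],"yaw":0}
    - {"grip":0.3,"offset":[-0.3,0,0],"yaw":0}
    - {"grip":0.3,"offset":[-0.3,0,0],"yaw":0}
    - {"grip":0.3,"offset":[-0.3,0,0],"yaw":0}
    - {"grip":0.3,"offset":[-0.3,0,0],"yaw":0}
    - {"grip":0.3,"offset":[-0.2,0,0],"yaw":0}
    - {"grip":0.3,"offset":[0,0,0],"yaw":0}
    - {"grip":0.3,"offset":[0,0,0],"yaw":0}

```text
t: 23.8
eef_pos: [0.5431, 0.1102, 0.1349]
eef_rot: [2.02, 2.406, 0.0]
ft_force: [-0.7, -1.0, -1.1]
grip_width: 0.306
grip_force: 0.0
```

```bash
python3 plan.py .5155 .2819 .135 100
python3 - <<'E'
from bench import bot
from ext import *
f=bot.grab_frame("top");print("wait");ext(f,.157,.17,3)
f=bot.grab_frame("scene");print("scene wait");ext(f,.155,.17,3);np.savez("scene6.npz",**{k:f[k] for k in("img","range_z","mtx","rvec","tvec")})
cv2.imwrite("pics/scene6.png",cv2.resize(f["img"][120:260,230:430,::-1],None,fx=4,fy=4))
E
```

```text
t 23.8 pos [0.5431 0.1102 0.1349] yaw 99.95 tool d cm [ 1.739e+01  2.500e-01 -1.000e-02] turn -0.05 q [ 0.06  0.15  1.61 -0.    1.38 -0.11] F [-0.7 -1.  -1.1]
wait
399 long ends [(np.float64(-52.0), np.float64(-0.001), 9), (np.float64(-26.6), np.float64(0.226), 7)] sides [(np.float64(-12.5), 0, 0), (np.float64(34.6), np.float64(0.018), 6)] z 161.7
scene wait
706 long ends [(np.float64(-53.5), np.float64(-0.007), 9), (np.float64(58.5), np.float64(-0.032), 9)] sides [(np.float64(-32.9), np.float64(0.0), 15), (np.float64(32.9), np.float64(-0.02), 15)] z 161.1
```

View pics/scene6.png

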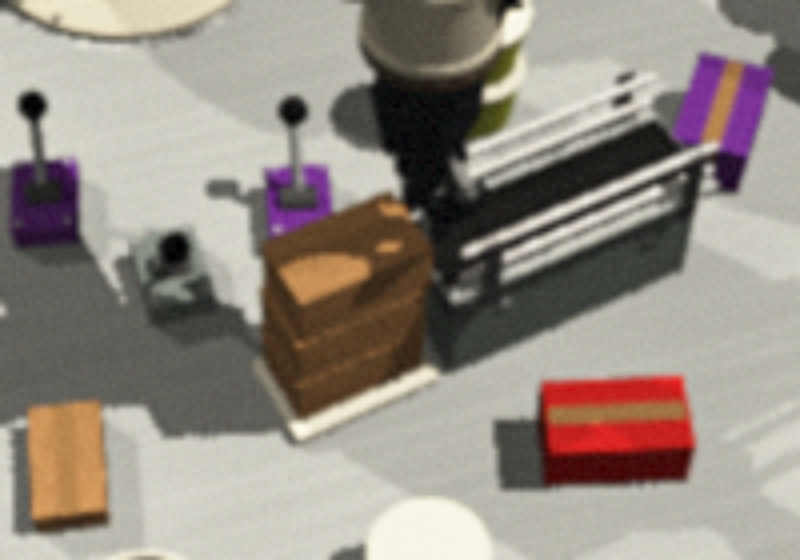

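The column is standing at (345,300), with the top carton about 4 mm short. I'll finish the push in fine steps.

drive_tool:
  deltas:
    - {"grip":0.3,"offset":[-0.1,0,0],"yaw":0}
    - {"grip":0.3,"offset":[-0.1,0,0],"yaw":0}
    - {"grip":0.3,"offset":[-0.1,0,0],"yaw":0}
    - {"grip":0.3,"offset":[-0.1,0,0],"yaw":0}
    - {"grip":0.3,"offset":[0,0,0],"yaw":0}
    - {"grip":0.3,"offset":[0,0,0],"yaw":0}
    - {"grip":0.3,"offset":[0,0,0],"yaw":0}
    - {"grip":0.3,"offset":[0,0,0],"yaw":0}
    - {"grip":0.3,"offset":[0,0,0],"yaw":0}
    - {"grip":0.3,"offset":[0,0,0],"yaw":0}

```text
t: 24.9
eef_pos: [0.5437, 0.1063, 0.1348]
eef_rot: [-2.02, -2.406, 0.0]
ft_force: [-0.6, 0.1, -0.2]
grip_width: 0.297
grip_force: 0.0
```

```bash
python3 plan.py .5155 .2819 .135 100
python3 - <<'E'
from bench import bot
from ext import *
f=bot.grab_frame("top");print("wait");ext(f,.157,.17,0)
f=bot.grab_frame("scene");print("scene wait");ext(f,.155,.17,0)
E
```

```text
t 24.9 pos [0.5437 0.1063 0.1348] yaw 99.95 tool d cm [17.79  0.26 -0.02] turn -0.05 q [ 0.05  0.15  1.61 -0.    1.38 -0.12] F [-0.6  0.1 -0.2]
wait
378 long ends [(np.float64(-52.4), np.float64(-0.006), 9), (np.float64(-23.9), 0, 2)] sides [(np.float64(-4.1), 0, 0), (np.float64(34.2), np.float64(-0.003), 7)] z 162.0
scene wait
707 long ends [(np.float64(-53.9), np.float64(0.001), 9), (np.float64(57.0), np.float64(0.056), 9)] sides [(np.float64(-33.1), np.float64(-0.009), 15), (np.float64(32.8), np.float64(-0.02), 15)] z 161.2
```

drive_tool:
  deltas:
    - {"grip":0.3,"offset":[0.5,0,0],"yaw":0}
    - {"grip":0.3,"offset":[2,0,0],"yaw":0}
    - {"grip":0.3,"offset":[2,0,0],"yaw":0}
    - {"grip":0.3,"offset":[0,0,-2],"yaw":0}
    - {"grip":0.3,"offset":[0,0,-4],"yaw":0}
    - {"grip":0.3,"offset":[0,0,-4],"yaw":0}
    - {"grip":0.3,"offset":[4,0,0],"yaw":0}
    - {"grip":0.3,"offset":[4,0,0],"yaw":0}
    - {"grip":0.3,"offset":[4,0,0],"yaw":0}
    - {"grip":0.3,"offset":[0,0,0],"yaw":0}

```text
t: 26.0
eef_pos: [0.5139, 0.2729, 0.2347]
eef_rot: [-2.015, -2.409, -0.001]
ft_force: [-0.7, -1.5, -0.9]
grip_width: 0.298
grip_force: 0.0
```

Run:
```python
from bench import bot
from ext import *
f=bot.grab_frame("top");print("3rd");ext(f,.157,.17,0)
f=bot.grab_frame("scene");print("scene 3rd");ext(f,.155,.17,0);print("knob",rect(cloud(f),.462,-.066,.025,.075,.12))
cv2.imwrite("pics/scene7.png",cv2.resize(f["img"][120:260,230:430,::-1],None,fx=4,fy=4))
```

```text
3rd
1510 long ends [(np.float64(-52.7), np.float64(-0.018), 9), (np.float64(56.1), np.float64(-0.003), 9)] sides [(np.float64(-30.6), np.float64(0.004), 15), (np.float64(34.4), np.float64(0.0), 15)] z 161.9
scene 3rd
698 long ends [(np.float64(-53.8), np.float64(0.016), 9), (np.float64(54.5), np.float64(0.023), 9)] sides [(np.float64(-32.9), np.float64(0.012), 15), (np.float64(32.9), np.float64(-0.014), 15)] z 161.1
knob (53, array([463.9, -67.1]), array([20.8, 24.4]), 28.2, np.float64(98.4))
```

View pics/scene7.png

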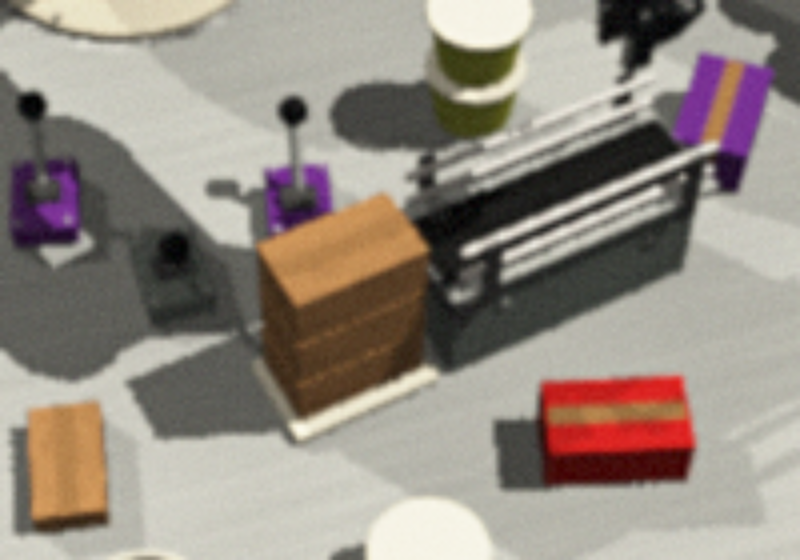

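The three cartons stand as one square column at (345,305), the switch is still thrown, and the gripper is clear.

```bash
python3 -c "
from bench import bot
print(bot.finish_job())"
```

```text
the job is handed in; nothing more can be done
None
```

The job is handed in after about 26 s of the 67 s allowed: the switch is against its far stop, the three cartons stand in one column aligned to within about 1 mm, and I saw nothing else on the table moved.

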